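# Walk the die block round to the setting fence

## Robot

A 7-joint arm with a two-finger parallel gripper is mounted at the origin on a cart in front of the work surface, level with it; the furniture and walls round the work are solid. World frame = base frame: x ahead of the robot, y to its left, z up, the work surface at z = 0. Lengths are in mm, angles in rad, forces in N, time in s.
With the tool pointing down it reaches from about 400 to 875 mm from the base axis. Payload 6.5 kg.
Tool frame: the origin (TCP) lies at the very end of the fingers, on their centre line; the grasp point (between the pads) lies 19 mm behind it (robot.grasp_offset is the y of the grasp point in the tool frame, in mm); y points along the fingers, z is the direction in which the jaws open and shut, and the axes are right-handed (so a half turn about y gives the same grasp; the last joint's range is limited). The gripper opens to 85 mm and grips with 20 to 120 N. Pads are 22 mm wide; open, the fingers measure 114 mm over their backs; the gripper's body (76 mm by 85 mm) begins 54 mm behind the grasp point. The pads swing forward as they close: fully open they stand 13 mm farther back than shut.
Start: joints at [-1.388, 0.536, -0.004, 1.538, 0.003, 1.067, -0.071], TCP at [160.052, 629.979, 231.29] pointing down, gripper open.
Joint ranges: [-2.7, 2.7], [-0.37, 2.16], [-1.27, 1.26], [0.24, 2.4], [-1.31, 4.45], [0.19, 1.91], [-2.76, 2.76]. Speed limits (rad/s): [2.39, 2.39, 3.14, 3.14, 3.14, 3.14, 3.14].

## Interface

Orientations are given as a unit quaternion [w, x, y, z].
In Python, from cell import robot gives the robot as it stands.
- The arm moves only by the tool play_rows, never from a script. Its arguments are lists of equal length, an entry for each row: "fingers": the gripper command: -1 is shut, 1 is fully open, values between are in proportion; "slide": the shift along the tool's x, y, z in m, a list of three; "turn": the turn about the tool's y in degrees. A call has 1 to 5 rows; each row shifts and turns the commanded pose from where the row before left it, along the tool's axes as they then stand; what a row does not reach is not made up. A row lasts 1/8 s, in which the tool goes at most 62.5 mm and 10.7 degrees, less where a joint would pass 70% of its speed; a pose out of reach is approached as far as the arm can. A call with a gripper value outside its range is refused whole. The fingers move at their own pace and stop on an object; "grip_force" is the grip in N (left out, the last holds). Time passes only in rows, so rows that do not move let the fingers close. It gives the time, the measured TCP pose, the force and the opening at its end, in the units of the state.
- robot.state(): the state, without advancing time (a new reading comes with each control period).
- robot.snapshot(name): name is "scene" or "top" or "wrist"; returns a dict with "img" (384x512x3 uint8, red, green, blue), "range_z" (384x512 float32, mm along the optical axis (not along the pixel's ray), 0 where there is no reading), "fov_y" (degrees; the focal length in pixels is half the picture's height over the tangent of half this angle, whatever the lens; pixels are square), "cx", "cy" (the principal point, pixels), "R" (3x3) and "t" (3): a world point X has camera coordinates R X + t. Camera axes: x right, y down, z forward; pixel columns grow to the right and rows downward; lengths in mm; the calibration is good to about 2 mm. A picture is of the moment at which its call begins.
- robot.job_done(): hands the job in, once; it reports no verdict.
The state is a dict: "clock": time; "joint_pos": joint angles; "joint_velocities": joint speeds; "joint_torque": joint torques, N m; "position": TCP position; "eef_rot": TCP orientation; "force": force on the tool from outside, world axes, zero at the start; "wrist_torque": the same for the moment, N m; "opening": finger opening in mm.
Only numpy, scipy, OpenCV 4.12 (cv2) and the standard library are available. Lean on these libraries where they do the work, as an engineer would, in place of code of your own. Each camera call takes 0.05 s, during which the arm holds its last target. There are 200 camera calls.

## Task

Walk the heavy die block round on the table by pushing its corners with the fingertips until its straight working face (the side opposite the two cut-off corners) stands flush against the steel fence, with no part of the block past either end of the fence. Turn it to roughly face the fence before you bring it up, so that it never runs into the fence while still badly askew. Only push it, flat on the table, never lifting or tipping it, and leave the things round it where they are.

Things in the scene. Friction and masses are not known exactly. Their poses are not given: they have to be found in the camera images.
- die_block: loose aluminium block, 92 (its x) x 120 (y) x 40 mm high, 0.6 to 0.94 kg, too wide to grip; sliding it takes 5 to 15 N. Origin: centre of its underside. Working face: the straight 120 mm side at x = +46 mm, a dark groove along it in the top. Back at x = -46 mm: corners cut at 45 degrees by 20 mm, 80 mm of flat left. Ends at y = +-60 mm. When done its axes point as the fence's; at the start it is turned 0.65 to 1.75 rad counter-clockwise from there
- face_left (a point): point on the working face of the die block, 5 mm from its +y end (block x = 46, y = +55 mm), 15 mm above the underside
- face_right (a point): point on the working face of the die block, 5 mm from its -y end (block x = 46, y = -55 mm), 15 mm above the underside
- fence: straight dark steel fence fixed to the table beyond the block, 240 mm long (its y), 30 mm thick, 30 mm high (screw heads to 38 mm). Origin: on the table under the middle of its straight face, which looks along its -x, towards the robot's side; the fence's body lies from x = 0 to 30 mm in its frame
- weight: small brass-coloured calibration weight with a knob, 32 mm across, 34 mm high; origin under its middle; a bystander, leave it alone
- tape_roll: roll of clear packing tape lying flat, 72 mm across, 18 mm high; origin under its middle; a bystander, leave it alone
- knob_spare: black star knob, 32 mm across, 20 mm high; origin under its middle; a bystander, leave it alone
- fitting: small metal tee fitting, 29 x 34 x 16 mm; origin under its middle; a bystander, leave it alone
- screwdriver: small screwdriver lying flat, 25 x 154 x 22 mm, long along its y; origin under its middle; a bystander, leave it alone
- hex_key: black hex key lying flat, 41 x 108 x 8 mm, long along its y; origin under its middle; a bystander, leave it alone
- notepad: note pad lying flat, 68 x 100 x 12 mm; origin under its middle; a bystander, leave it alone
There are look-alikes about, which are no part of the job. What is shaped like the die_block but purple is not meant.

How it is judged (in metres and radians):
At the end, for the whole second after the job is handed in: Both ends of the block's working face are within 3 mm of the fence's face, the block lies within the fence's length (2 mm of overhang allowed), flat on the table and at rest (x of face_left in the frame of fence between -0.003 and 0.002 m and y of face_left in the frame of fence between -0.117 and 0.117 m and x of face_right in the frame of fence between -0.003 and 0.002 m and y of face_right in the frame of fence between -0.117 and 0.117 m and x of die_block in the frame of fence below -0.03 m and height (world z) of die_block below 0.003 m and angle between die_block's own z axis and vertical below 0.03 rad and linear speed of die_block below 0.01 m/s); the robot touches nothing.
It fails at once if the block is lifted more than 12 mm or tipped more than 0.2 rad (height (world z) of die_block above 0.012 m or angle between die_block's own z axis and vertical above 0.2 rad).
It fails at once if the block presses on the fence (over 1.5 N) while its working face is more than 0.45 rad (26 degrees) off square to it (contact force between die_block and fence above 1.5 N and angle between the x axis of die_block and the x axis of fence, either way round above 0.45 rad).
It fails at once if a bystander is moved more than 25 mm (distance of any of weight, tape_roll, knob_spare, fitting, screwdriver, hex_key, notepad from where it was at the start of the episode above 0.025 m).
It also fails if it takes over 72 s, if anything falls off the work surface, if the arm or the gripper's body presses on something with over 40 N, if the wrist force passes 120 N, or if a joint passes its speed limit or range.

## Working session

There is one attempt and no reset: what is moved stays moved. The work goes in short steps, Python scripts to look and compute and a tool call to move; the robot and the scene stay as the last step left them, time stands still between calls to the robot, and variables do not carry over. Pictures are saved under pics/ and viewed, about 8 in all and at most 12, crops included, and the job is handed in when it is done.

Besides the shell and the picture viewer there is one more tool, called after "Call:" as name([rows], argument=value, ...), one row to a line, values as JSON. play_rows: Moves the arm, as the interface text tells. Its arguments: {"type":"object","properties":{"fingers":{"type":"array","items":{"type":"number"}},"slide":{"type":"array","items":{"type":"array","items":{"type":"number"}}},"turn":{"type":"array","items":{"type":"number"}},"grip_force":{"type":"number"}},"required":["fingers","slide","turn"]}

```bash
mkdir -p pics; ls
cat > h.py <<'E'
import numpy as np, cv2
from cell import robot
def snap(n):
    s=robot.snapshot(n); s['f']=s['img'].shape[0]/2/np.tan(np.radians(s['fov_y'])/2); return s
def cloud(s):
    z=s['range_z'].astype(float); v,u=np.mgrid[:z.shape[0],:z.shape[1]]
    c=np.stack([(u-s['cx'])/s['f']*z,(v-s['cy'])/s['f']*z,z],-1)
    return (c-s['t'])@np.asarray(s['R'])
def save(s,n): cv2.imwrite('pics/'+n,s['img'][:,:,::-1])
E
python3 - <<'E'
from h import *
a=snap('top');b=snap('scene')
cv2.imwrite('pics/a.png',cv2.resize(a['img'][:,:,::-1],(800,600)))
save(b,'b.png')
for s in(a,b): print(s['fov_y'],s['cx'],s['cy'],-np.array(s['R']).T@s['t'],np.round(s['R'],2).tolist())
np.savez('a.npz',P=cloud(a),img=a['img'])
print(robot.state())
E
```

```text
pics
52.95546793305532 258.98087834007043 194.77965818735578 [ 421.04267597  122.51327096 1330.19451519] [[0.0, -1.0, 0.0], [-0.99, -0.0, -0.12], [0.12, -0.0, -0.99]]
44.35649070147183 254.44226694295037 180.9667467677622 [-179.94548352 1221.80537551  877.27420272] [[-0.81, -0.58, 0.02], [-0.32, 0.42, -0.85], [0.49, -0.69, -0.53]]
{'clock': 0.1, 'joint_pos': array([-1.38820367,  0.53709744, -0.00444788,  1.53871593,  0.00259267,
        1.06733139, -0.07118524]), 'joint_velocities': array([ 0.00014178, -0.0010446 , -0.00210856, -0.0023223 , -0.00039411,
        0.00074031, -0.00062964]), 'joint_torque': array([ 2.48858443e-03, -5.84567249e+01,  1.05168913e+00, -2.59777540e+01,
        1.25923121e-02,  4.63065226e-03, -2.01077853e-05]), 'position': array([159.92152591, 629.45266593, 230.51882946]), 'eef_rot': array([-0.70110075,  0.70219237, -0.08773436,  0.08767152]), 'force': array([-0.01244585, -0.69707289, -0.1651889 ]), 'wrist_torque': array([-0.06898625,  0.00326041, -0.03889508]), 'opening': 85.37659887497908}
```

View pics/a.png

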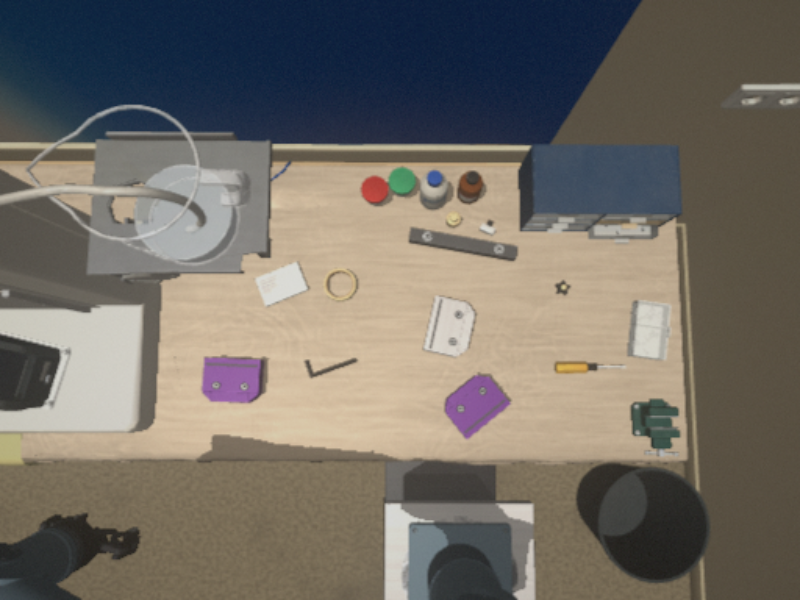

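The top view shows the white block at (450,326), fence at (462,244), and purple look-alikes at (478,405) and (232,380). The tape is at (340,284), the notepad at (282,284), and the weight at (453,219). Next I measure the block and fence.

Run:
```python
from h import *
d=np.load('a.npz');P=d['P'];I=d['img']
z=P[...,2];print('table z med',np.median(z[230:280,200:260]))
def near(x0,x1,y0,y1,za,zb):
    return (P[...,0]>x0)&(P[...,0]<x1)&(P[...,1]>y0)&(P[...,1]<y1)&(z>za)&(z<zb)
for (u,v) in [(450,326),(462,244),(478,405),(453,219),(340,284),(487,227),(562,288),(590,367),(330,368)]:
    print((u,v),P[int(v*.64),int(u*.64)].round(),I[int(v*.64),int(u*.64)])
c=P[int(326*.64),288]
m=near(c[0]-90,c[0]+90,c[1]-90,c[1]+90,30,50)&(I.astype(int).max(-1)-I.min(-1)<60)
f=P[156,296]; 
for n,c,za,zb in(('block',P[209,288],32,48),('fence',P[156,296],22,36),('purple',P[259,306],32,48)):
    r=90 if n!='fence' else 150
    m=near(c[0]-r,c[0]+r,c[1]-r,c[1]+r,za,zb).astype(np.uint8)
    k,l=cv2.connectedComponents(m); i=l[int(round(0)),0]
    best=max(range(1,k),key=lambda j:(l==j).sum()); q=P[l==best][:,:2].astype(np.float32)
    R=cv2.minAreaRect(q); print(n,len(q),q.mean(0),R,cv2.boxPoints(R).round().tolist(), P[l==best][:,2].mean())
    h=cv2.convexHull(q); print(cv2.approxPolyDP(h,5,True)[:,0].round().tolist())
cv2.imwrite('pics/c.png',cv2.resize(I[130:290,200:400,::-1],(750,600),interpolation=cv2.INTER_CUBIC))
```

```text
table z med -0.08973991887943147
(450, 326) [529.  19.  41.] [214 206 199]
(462, 244) [709.  -7.  31.] [103  98  93]
(478, 405) [360. -36.  41.] [137  89 155]
(453, 219) [764.  14.  35.] [206 190 142]
(340, 284) [625. 263.   1.] [198 177 149]
(487, 227) [751. -64.  18.] [215 212 202]
(562, 288) [ 614. -226.   23.] [162 158 123]
(590, 367) [ 443. -284.   19.] [74 68 60]
(330, 368) [438. 280.   8.] [100  90  78]
block 936 [526.7821    23.451462] ((526.6146240234375, 21.774871826171875), (92.02395629882812, 119.65607452392578), 77.53404998779297) [[458.0, -10.0], [575.0, -36.0], [595.0, 54.0], [478.0, 80.0]] 39.64876163195484
[[593.0, 53.0], [478.0, 76.0], [465.0, 7.0], [478.0, -14.0], [559.0, -28.0], [580.0, -15.0]]
fence 588 [712.0711    -7.867221] ((712.5536499023438, -8.754417419433594), (238.65232849121094, 31.648670196533203), 79.86122131347656) [[676.0, -123.0], [707.0, -129.0], [749.0, 106.0], [718.0, 111.0]] 29.52315492259864
[[743.0, 107.0], [719.0, 110.0], [678.0, -123.0], [706.0, -127.0], [748.0, 100.0]]
purple 985 [361.52145  -30.744522] ((362.7929992675781, -30.15069580078125), (91.84486389160156, 120.1305160522461), 38.73590850830078) [[289.0, -12.0], [365.0, -106.0], [436.0, -48.0], [361.0, 45.0]] 39.57787384236272
[[419.0, -60.0], [419.0, -27.0], [372.0, 30.0], [344.0, 31.0], [292.0, -12.0], [363.0, -103.0]]
```

View pics/c.png

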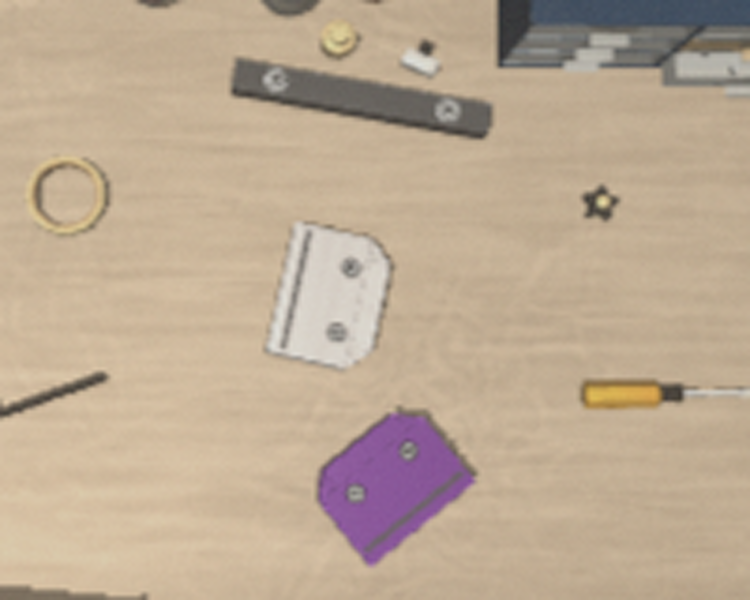

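Fence frame: origin ≈ (697,-6) and x axis at -0.178 rad. The block is at about (-173,-3) mm in that frame, turned about 1.53 rad. If I turn the tool by -4.1°, its x/z axes match the fence's x/y.

Call:
play_rows([
  [0, 0, 0],
  [0.0315, 0, -0.04],
  [0.0315, 0, -0.04],
  [0.0315, 0, -0.04],
  [0.0315, 0, -0.04],
], fingers=[-1, -1, -1, -1, -1], turn=[-4.1, 0, 0, 0, 0], grip_force=30)

```text
clock: 0.72
position: [256.5, 448.5, 231.0]
eef_rot: [-0.704, 0.705, -0.063, 0.063]
force: [1.0, 0.0, 0.0]
opening: 0.1
```

Call:
play_rows([
  [0.0315, 0, -0.04],
  [0.0315, 0, -0.04],
  [0.0315, 0, -0.04],
  [0.0315, 0, -0.04],
  [0.0315, 0, -0.04],
], fingers=[-1, -1, -1, -1, -1], turn=[0, 0, 0, 0, 0])

```text
clock: 1.35
position: [376.1, 224.0, 231.2]
eef_rot: [0.704, -0.704, 0.063, -0.063]
force: [-0.1, -0.4, -0.8]
opening: -0.4
```

```bash
cat >> h.py <<'E'
from scipy.optimize import minimize
F0=np.array([697.,-6.]); A0=-0.178
def setF(F,a): global F0,A0; F0,A0=np.array(F),a
def toF(p):
    c,s=np.cos(A0),np.sin(A0); return (np.asarray(p)[...,:2]-F0)@np.array([[c,-s],[s,c]])
POLY=np.array([[46,-60],[46,60],[-26,60],[-46,40],[-46,-40],[-26,-60]],float)
def block(views=('top','scene'),guess=None):
    """block pose (x,y,angle) in the fence frame, by fitting the outline to top-surface points"""
    Q=[]
    for n in views:
        s=snap(n);P=cloud(s);I=s['img'].astype(int)
        m=(P[...,2]>35)&(P[...,2]<45)&(I.max(-1)-I.min(-1)<45)&(I.min(-1)>120)
        q=toF(P); m&=(abs(q[...,1])<130)&(q[...,0]>-270)&(q[...,0]<8)
        k,l,st,_=cv2.connectedComponentsWithStats(m.astype(np.uint8))
        if k>1:
            j=1+st[1:,4].argmax(); m=l==j; Q.append(q[m]); print(n,m.sum(),q[m].mean(0).round(1))
    Q=np.vstack(Q)
    N=np.array([[1,0],[-1,0],[0,1],[0,-1],[-.7071,.7071],[-.7071,-.7071]]);D=np.array([46,46,60,60,61,61])
    g=np.stack(np.meshgrid(np.arange(-44,45,4),np.arange(-58,59,4)),-1).reshape(-1,2)
    g=g[(g@N.T<D-2).all(1)]
    from scipy.spatial import cKDTree
    T=cKDTree(Q)
    def cost(p):
        c,s=np.cos(p[2]),np.sin(p[2]);R=np.array([[c,-s],[s,c]])
        out=np.maximum(((Q-p[:2])@R@N.T-D).max(1),0); dd=np.maximum(T.query(g@R.T+p[:2])[0]-3,0)
        return np.minimum(out,15).mean()*3+np.minimum(dd,12).mean()
    c0=Q.mean(0); best=None
    for a in (np.arange(-.4,2,.2) if guess is None else [guess-.15,guess,guess+.15]):
        r=minimize(cost,[*c0,a],method='Nelder-Mead',options=dict(initial_simplex=np.array([[*c0,a],[c0[0]+8,c0[1],a],[c0[0],c0[1]+8,a],[*c0,a+.15]])))
        if best is None or r.fun<best.fun: best=r
    print('block F',best.x.round(3),'cost',round(best.fun,3)); return best.x
def tcp():
    s=robot.state(); q=s['eef_rot']; w,x,y,z=q
    tx=np.array([1-2*(y*y+z*z),2*(x*y+w*z)])
    print('tcp F',toF(s['position']).round(1),'z',s['position'][2].round(1),'yaw rel',round(np.arctan2(tx[1],tx[0])-A0,4),'force',s['force'].round(1),'t',s['clock'])
E
python3 -c "
from h import *
tcp();block()"
```

```text
tcp F [-356.6  169.6] z 231.2 yaw rel 0.0009 force [-0.1 -0.4 -0.8] t 1.35
top 875 [-171.9   -1.5]
scene 427 [-172.5   -2. ]
block F [-172.774   -2.542    1.519] cost 0.088
```

Call:
play_rows([
  [0.031, 0, -0.04],
  [0.031, 0, -0.04],
  [0.031, 0.03, -0.04],
  [0, 0.05, 0],
  [0, 0.05, 0],
], fingers=[-1, -1, -1, -1, -1], turn=[0, 0, 0, 0, 0])

```text
clock: 2.08
position: [446.5, 91.2, 100.1]
eef_rot: [0.705, -0.704, 0.062, -0.063]
force: [-0.4, 1.4, 0.7]
opening: -0.4
```

Call:
play_rows([
  [0, 0.05, 0],
  [0, 0.037, 0],
  [0, 0, 0],
  [0.01, 0, 0],
  [0.01, 0, 0],
], fingers=[-1, -1, -1, -1, -1], turn=[0, 0, 0, 0, 0])

```text
clock: 2.7
position: [468.1, 88.0, 16.0]
eef_rot: [0.705, -0.704, 0.061, -0.064]
force: [-0.8, 0.4, -0.5]
opening: -0.1
```

```bash
python3 -c "
from h import *
tcp();b=block(guess=1.52)
s=snap('top');save(s,'d.png')"
```

```text
tcp F [-241.9   51.9] z 16.0 yaw rel 0.0009 force [-0.8  0.4 -0.5] t 2.7
top 453 [-152.9  -11.2]
scene 92 [-130.5   13.3]
block F [-163.606  -10.049    1.784] cost 3.319
```

View pics/d.png

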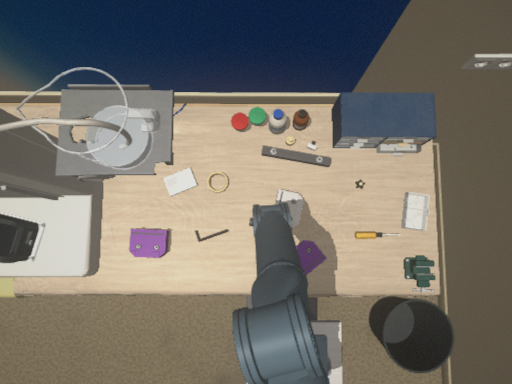

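The arm hides most of the block from the top camera, with the fingertip at its near-left corner, so I have to move aside before each measurement. Pushing.

Call:
play_rows([
  [0.008, 0, 0],
  [0.008, 0, 0.002],
  [0.008, 0, 0.002],
  [0.008, 0, 0.002],
  [0.008, 0, 0.002],
], fingers=[-1, -1, -1, -1, -1], turn=[0, 0, 0, 0, 0])

```text
clock: 3.48
position: [505.2, 89.4, 14.2]
eef_rot: [0.705, -0.704, 0.063, -0.061]
force: [-3.6, 2.7, 4.2]
opening: -0.2
```

Call:
play_rows([
  [-0.02, 0, 0.0],
  [-0.02, 0, 0.04],
  [0, 0, 0.05],
  [0, 0, 0.05],
  [0, 0, 0],
], fingers=[-1, -1, -1, -1, -1], turn=[0, 0, 0, 0, 0])

```text
clock: 4.1
position: [492.4, 239.1, 14.6]
eef_rot: [0.706, -0.703, 0.059, -0.061]
force: [0.2, -0.9, 0.7]
opening: 0.2
```

```bash
python3 -c "
from h import *
tcp();b=block()"
```

```text
tcp F [-244.7  205. ] z 14.6 yaw rel 0.0078 force [ 0.2 -0.9  0.7] t 4.1
top 882 [-153.9   -8.1]
scene 411 [-164.7   -8.5]
block F [-155.428   -9.984    1.214] cost 0.077
```

Call:
play_rows([
  [0.0, 0.002, -0.05],
  [0.0, 0, -0.05],
  [0.01, 0, -0.043],
  [0.01, 0, 0],
  [0.01, 0, 0],
], fingers=[-1, -1, -1, -1, -1], turn=[0, 0, 0, 0, 0])

```text
clock: 4.82
position: [496.7, 86.4, 12.4]
eef_rot: [0.704, -0.704, 0.063, -0.063]
force: [0.8, 0.1, -0.1]
opening: -0.1
```

Call:
play_rows([
  [0.009, 0, 0.001],
  [0.009, 0, 0.002],
  [0.009, 0, 0.002],
  [0.009, 0, 0.002],
  [0.009, 0, 0.002],
], fingers=[-1, -1, -1, -1, -1], turn=[0, 0, 0, 0, 0])

```text
clock: 5.45
position: [542.7, 88.1, 12.2]
eef_rot: [-0.704, 0.704, -0.062, 0.063]
force: [-1.9, 1.8, -1.1]
opening: 0.3
```

Call:
play_rows([
  [-0.02, 0, 0.0],
  [-0.02, 0, 0.04],
  [0, 0, 0.05],
  [0, 0, 0.05],
  [0, 0, 0],
], fingers=[-1, -1, -1, -1, -1], turn=[0, 0, 0, 0, 0])

```text
clock: 6.08
position: [528.8, 239.1, 12.8]
eef_rot: [0.706, -0.703, 0.059, -0.061]
force: [0.3, -1.4, 0.7]
opening: 0.3
```

```bash
python3 -c "
from h import *
tcp();b=block()"
```

```text
tcp F [-208.9  211.4] z 12.8 yaw rel 0.0076 force [ 0.3 -1.4  0.7] t 6.075
top 876 [-139.5  -12.5]
scene 432 [-146.9  -10. ]
block F [-142.595  -13.499    0.812] cost 0.112
```

Call:
play_rows([
  [0.0, 0, -0.05],
  [0.0, 0, -0.05],
  [0.016, 0, -0.034],
  [0.009, 0, -0.004],
  [0.009, 0, -0.004],
], fingers=[-1, -1, -1, -1, -1], turn=[0, 0, 0, 0, 0])

```text
clock: 6.8
position: [536.4, 86.4, 12.4]
eef_rot: [0.704, -0.704, 0.063, -0.063]
force: [-0.2, -0.5, -0.8]
opening: -0.2
```

Call:
play_rows([
  [0.009, 0, -0.003],
  [0.009, 0, -0.003],
  [0.009, 0, -0.003],
  [0.009, 0, -0.003],
  [0.009, 0, -0.003],
], fingers=[-1, -1, -1, -1, -1], turn=[0, 0, 0, 0, 0])

```text
clock: 7.42
position: [578.0, 65.0, 12.3]
eef_rot: [0.705, -0.704, 0.062, -0.062]
force: [-1.5, 3.2, 1.8]
opening: 0.0
```

Call:
play_rows([
  [-0.02, 0, 0.02],
  [-0.02, 0, 0.04],
  [0, 0, 0.05],
  [0, 0, 0.05],
  [0, 0, 0],
], fingers=[-1, -1, -1, -1, -1], turn=[0, 0, 0, 0, 0])

```text
clock: 8.05
position: [567.2, 234.2, 12.3]
eef_rot: [0.705, -0.704, 0.06, -0.061]
force: [0.4, -0.7, -0.2]
opening: -0.3
```

```bash
python3 -c "
from h import *
tcp();b=block()"
```

```text
tcp F [-170.2  213.4] z 12.3 yaw rel 0.007 force [ 0.4 -0.7 -0.2] t 8.05
top 887 [-125.3  -30. ]
scene 416 [-130.9  -26.5]
block F [-127.681  -30.135    0.386] cost 0.143
```

Call:
play_rows([
  [-0.02, 0, -0.05],
  [-0.015, 0, -0.05],
  [0, 0, -0.05],
  [0, 0, -0.046],
  [0.005, 0, 0],
], fingers=[-1, -1, -1, -1, -1], turn=[0, 0, 0, 0, 0])

```text
clock: 8.78
position: [500.6, 34.0, 12.4]
eef_rot: [-0.703, 0.705, -0.067, 0.066]
force: [0.1, -0.9, 0.6]
opening: -0.2
```

Call:
play_rows([
  [0.009, 0, 0],
  [0.008, 0, 0],
  [0.008, 0, 0],
  [0.008, 0, 0],
  [0.008, 0, 0],
], fingers=[-1, -1, -1, -1, -1], turn=[0, 0, 0, 0, 0])

```text
clock: 9.4
position: [541.5, 36.6, 11.9]
eef_rot: [0.705, -0.704, 0.063, -0.06]
force: [-5.0, 3.4, 2.9]
opening: 0.4
```

Call:
play_rows([
  [-0.02, 0, 0.02],
  [-0.02, 0, 0.04],
  [0, 0, 0.05],
  [0, 0, 0.05],
  [0, 0, 0],
], fingers=[-1, -1, -1, -1, -1], turn=[0, 0, 0, 0, 0])

```text
clock: 10.02
position: [532.0, 206.3, 12.4]
eef_rot: [0.706, -0.703, 0.059, -0.06]
force: [0.6, -0.4, 0.4]
opening: -0.1
```

```bash
python3 -c "
from h import *
tcp();b=block()"
```

```text
tcp F [-200.   179.7] z 12.4 yaw rel 0.01 force [ 0.6 -0.4  0.4] t 10.025
top 864 [-104.3  -38.1]
scene 382 [-112.7  -39.8]
block F [-107.166  -37.27     0.185] cost 0.162
```

Call:
play_rows([
  [0, 0, -0.055],
  [0, 0, -0.055],
  [0, 0, -0.055],
  [0, 0, -0.051],
  [0.008, 0, 0],
], fingers=[0.06, 0.06, 0.06, 0.06, 0.06], turn=[0, 0, 0, 0, 0])

```text
clock: 10.75
position: [499.0, -22.1, 12.3]
eef_rot: [-0.703, 0.705, -0.067, 0.065]
force: [-0.0, 0.6, 0.2]
opening: 45.2
```

Call:
play_rows([
  [0.01, 0, 0],
  [0.008, 0, 0],
  [0.008, 0, 0],
  [0.008, 0, 0],
  [0.008, 0, 0],
], fingers=[0.06, 0.06, 0.06, 0.06, 0.06], turn=[0, 0, 0, 0, 0])

```text
clock: 11.38
position: [540.7, -20.6, 11.7]
eef_rot: [0.705, -0.704, 0.063, -0.06]
force: [-6.3, 3.1, 3.5]
opening: 45.5
```

Call:
play_rows([
  [0.007, 0, 0],
  [0.007, 0, 0],
  [0.007, 0, 0],
  [0, 0, 0],
  [0, 0, 0],
], fingers=[0.06, 0.06, 0.06, 0.06, 0.06], turn=[0, 0, 0, 0, 0])

```text
clock: 12.0
position: [562.6, -25.4, 11.9]
eef_rot: [0.705, -0.704, 0.063, -0.062]
force: [-2.5, 2.4, -0.8]
opening: 45.5
```

```bash
python3 -c "
from h import *
tcp();print(robot.state()['opening']);b=block(guess=.1)
s=snap('scene');save(s,'e.png')"
```

```text
tcp F [-128.9  -42.9] z 11.9 yaw rel 0.002 force [-2.5  2.4 -0.8] t 12.0
45.48698224673658
top 177 [-63.5  -0.4]
scene 151 [-61.8  -9.8]
block F [-64.249 -12.966   1.331] cost 4.036
```

View pics/e.png

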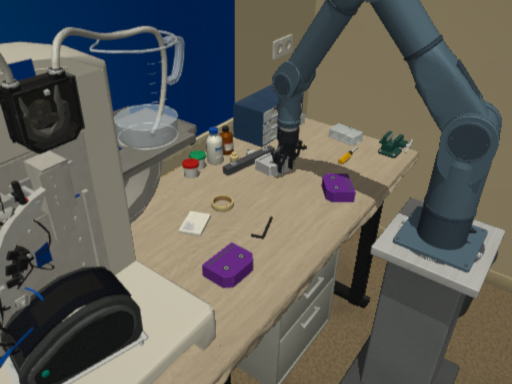

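The block stands just short of the fence (268,163), with the gripper behind it. I'll bring it up slowly.

Call:
play_rows([
  [0.005, 0, 0],
  [0.005, 0, 0],
  [0.005, 0, 0],
  [0.003, 0, 0],
  [0.002, 0, 0],
], fingers=[0.06, 0.06, 0.06, 0.06, 0.06], turn=[0, 0, 0, 0, 0])

```text
clock: 12.78
position: [582.8, -30.1, 12.2]
eef_rot: [-0.704, 0.704, -0.063, 0.062]
force: [-3.8, 1.2, -0.5]
opening: 45.1
```

Call:
play_rows([
  [0.002, 0, 0],
  [0.002, 0, 0],
  [0.0, 0, 0],
], fingers=[0.06, 0.06, 0.06], turn=[0, 0, 0])

```text
clock: 13.15
position: [587.3, -30.7, 12.4]
eef_rot: [-0.704, 0.704, -0.062, 0.063]
force: [-2.4, 1.7, -0.5]
opening: 45.5
```

```bash
python3 -c "
from h import *
tcp()"
```

```text
tcp F [-103.6  -43.7] z 12.4 yaw rel 0.0008 force [-2.4  1.7 -0.5] t 13.15
```

Call:
play_rows([
  [0.001, 0, 0],
  [0.001, 0, 0],
  [0.0, 0, 0],
], fingers=[0.06, 0.06, 0.06], turn=[0, 0, 0])

```text
clock: 13.52
position: [587.5, -30.7, 12.4]
eef_rot: [0.704, -0.704, 0.063, -0.062]
force: [-7.5, 0.7, 4.3]
opening: 45.1
```

Call:
play_rows([
  [0.001, 0, 0],
  [0.001, 0, 0],
  [0.0, 0, 0],
], fingers=[0.06, 0.06, 0.06], turn=[0, 0, 0])

```text
clock: 13.9
position: [587.4, -30.7, 12.1]
eef_rot: [0.705, -0.704, 0.065, -0.06]
force: [-12.6, 2.6, 8.8]
opening: 45.6
```

The tool has stalled at the fence and the force is rising. I'll press a little more to seat the block.

Call:
play_rows([
  [0.002, 0, 0],
  [0.002, 0, 0],
  [0.002, 0, 0],
  [0, 0, 0],
], fingers=[0.06, 0.06, 0.06, 0.06], turn=[0, 0, 0, 0])

```text
clock: 14.4
position: [587.3, -30.7, 10.9]
eef_rot: [0.705, -0.704, 0.069, -0.056]
force: [-25.9, 4.7, 16.7]
opening: 45.5
```

```bash
python3 -c "
from h import *
tcp()"
```

```text
tcp F [-103.6  -43.8] z 10.9 yaw rel 0.0014 force [-25.9   4.7  16.7] t 14.4
```

Call:
play_rows([
  [-0.01, 0, 0],
  [-0.02, 0, 0],
  [-0.03, 0, 0],
  [-0.03, -0.03, 0],
  [0, -0.05, 0.05],
], fingers=[0.06, 0.06, 0.06, 0.06, 0.06], turn=[0, 0, 0, 0, 0])

```text
clock: 15.02
position: [513.9, 23.8, 86.8]
eef_rot: [-0.703, 0.705, -0.065, 0.064]
force: [2.3, 0.6, 1.5]
opening: 45.5
```

Call:
play_rows([
  [0, -0.04, 0.05],
  [0, 0, 0.05],
  [0, 0, 0.05],
  [0, 0, 0.05],
  [0, 0, 0],
], fingers=[0.06, 0.06, 0.06, 0.06, 0.06], turn=[0, 0, 0, 0, 0])

```text
clock: 15.65
position: [552.3, 229.2, 126.4]
eef_rot: [0.706, -0.703, 0.059, -0.061]
force: [0.2, 0.3, 0.3]
opening: 45.2
```

Run:
```python
from h import *
tcp();b=block()
s=snap('top');P=cloud(s);q=toF(P);z=P[...,2]
# gap profile: first fence-height row vs last block-height row per strip
for y in range(-115,130,12):
    m=abs(q[...,1]-y)<6
    bl=q[m&(z>36)&(z<46)&(q[...,0]<10)&(q[...,0]>-100)][:,0]; fe=q[m&(z>24)&(z<34)&(q[...,0]>-20)&(q[...,0]<45)][:,0]
    print(y,bl.max().round(1) if len(bl) else None,np.percentile(bl,2).round(1) if len(bl) else None,fe.min().round(1) if len(fe) else None)
cv2.imwrite('pics/f.png',cv2.resize(s['img'][130:240,240:390,::-1],(800,587),interpolation=cv2.INTER_CUBIC))
```

```text
tcp F [-184.1  205.9] z 126.4 yaw rel 0.008 force [0.2 0.3 0.3] t 15.65
top 855 [-43.5 -47. ]
scene 336 [-54. -49.]
block F [-4.6306e+01 -4.7052e+01  1.2000e-02] cost 0.141
-115 0.6 0.6 1.4
-103 0.5 -73.2 6.0
-91 0.6 -85.8 3.4
-79 9.5 -88.6 4.9
-67 0.7 -87.4 3.4
-55 0.3 -88.7 4.2
-43 0.8 -90.3 5.4
-31 1.0 -89.6 3.6
-19 -0.0 -88.1 4.1
-7 1.0 -86.7 3.1
5 1.6 -78.4 3.9
17 -6.0 -67.3 2.2
29 None None -0.0
41 None None 1.0
53 None None 3.5
65 None None 0.9
77 7.4 7.4 1.4
89 None None 0.2
101 None None 1.3
113 None None 0.0
125 None None 4.6
```

View pics/f.png

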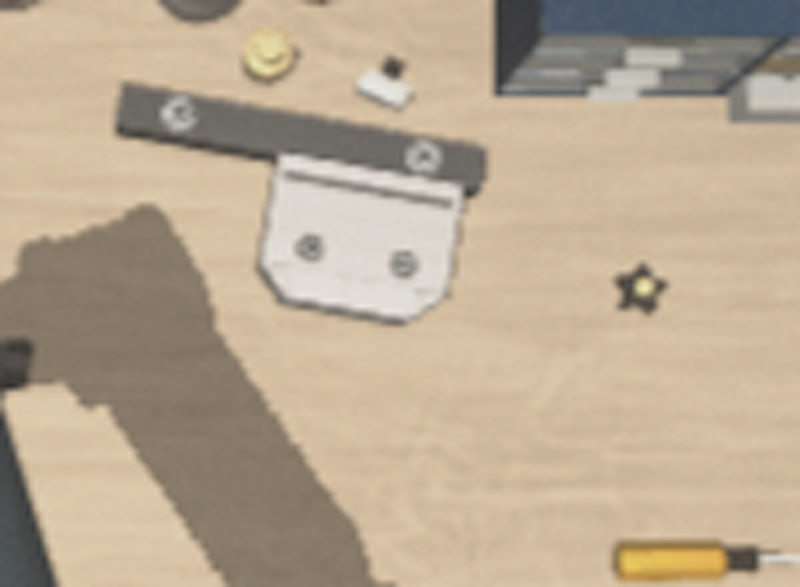

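The block sits against the fence with no visible gap along the seam, from (280,155) to (465,185). The weight, fitting and knob look undisturbed. I'll check the seam close up with the wrist camera.

Call:
play_rows([
  [0, -0.05, -0.02],
  [0, -0.04, -0.045],
  [0, 0, -0.055],
  [0.02, 0, -0.055],
  [0.02, 0, -0.055],
], fingers=[0.06, 0.06, 0.06, 0.06, 0.06], turn=[0, 0, 0, 0, 0])

```text
clock: 16.42
position: [549.7, -14.2, 216.3]
eef_rot: [0.704, -0.704, 0.063, -0.064]
force: [0.4, 0.2, 0.2]
opening: 45.2
```

Call:
play_rows([
  [0.02, 0, -0.023],
  [0.02, 0, 0],
  [0, 0, 0],
  [0, 0, 0],
], fingers=[0.06, 0.06, 0.06, 0.06], turn=[0, 0, 0, 0])

```text
clock: 16.92
position: [584.2, -40.9, 215.5]
eef_rot: [-0.704, 0.704, -0.063, 0.063]
force: [-0.8, -0.2, -1.2]
opening: 45.4
```

```bash
python3 -c "
from h import *
tcp();s=snap('wrist');save(s,'g.png');P=cloud(s);q=toF(P);z=P[...,2]
for y in range(-115,120,10):
    m=abs(q[...,1]-y)<5
    bl=q[m&(z>35)&(z<46)&(q[...,0]<10)&(q[...,0]>-30)][:,0]; fe=q[m&(z>24)&(z<33)&(q[...,0]>-10)&(q[...,0]<25)][:,0]; g=q[m&(z<20)&(q[...,0]>-8)&(q[...,0]<12)][:,0]
    print(y,len(bl),bl.max().round(1) if len(bl) else None,fe.min().round(1) if len(fe) else None,len(g))
"
```

```text
tcp F [-104.9  -54.3] z 215.5 yaw rel -0.0 force [-0.8 -0.2 -1.2] t 16.925
-115 0 None None 28
-105 96 0.4 6.4 0
-95 169 0.6 6.7 0
-85 172 10.0 5.5 0
-75 175 9.8 6.4 0
-65 170 0.7 6.5 0
-55 161 0.3 6.7 0
-45 161 0.6 6.9 0
-35 166 0.2 5.4 0
-25 161 -1.1 5.3 0
-15 162 -1.1 5.4 0
-5 140 -1.0 5.3 0
5 66 -18.7 None 0
15 11 -18.6 None 4
25 0 None -0.5 79
35 0 None -0.8 88
45 0 None -0.4 87
55 0 None -0.2 85
65 0 None -0.3 90
75 8 9.9 -0.5 85
85 3 9.7 -0.4 92
95 0 None -0.6 87
105 0 None -0.6 88
115 0 None -0.5 79
```

View pics/g.png

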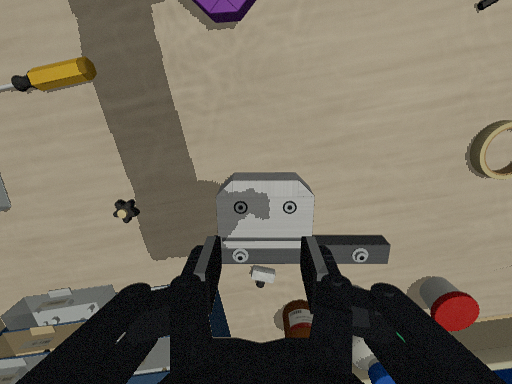

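The wrist view shows the seam straight and closed, at row ~236 from column 217 to 313. Depth finds no table in the seam. The block's end is about 13 mm inside the fence's end, so I'm handing in.

```bash
python3 -c "
from h import *
print(robot.job_done());tcp()"
```

```text
the job is handed in; nothing more can be done
None
the job is handed in; nothing more can be done
```

The die block stands against the fence with its working face flush, and the job is handed in at about 17 s; no verdict was reported.

- **How:** I turned the block from about 1.52 to 0.19 rad with four fingertip pushes on its left end and the cut corner. I then squared it and brought it up with both fingers on its back, pressing lightly (about 26 N) against the fence. At 0.19 rad it was well under the 0.45 rad limit before it reached the fence.
- **Angle to the fence:** the last top-and-scene fit gave 0.012 rad, which is within measuring noise.
- **Flushness:** the face edge reads within about 1 mm of the fence line, and no table shows in the seam.
- **Ends:** the block's nearer end is about 13 mm inside the fence's end. That fence end was partly hidden by a finger in the wrist view, so this figure comes from the top camera.
- **Surroundings:** the bystanders I could see in the last pictures look unmoved; I did not measure them. The arm was clear at hand-in, about 215 mm above the table.

Some depth readings disagreed: the fence edge read 3–7 mm behind the face where the block stands, because the taller block hides it. A few block readings near 10 mm match the screw heads on the fence.

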